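# Clamp the pipette tip box in its nest

### The job

Clamp the pipette tip box in the nest on the bench: push the sliding fence up until the box sits snug between the fence and the fixed end stop, then flip the fence's cam lever all the way over so that the fence is locked there. Leave the box upright on the plate and do not disturb the other things on the bench.

Things in the scene. Friction and masses are not known exactly. Their poses are not given: they have to be found in the camera images.
- fixture: The nest: a bare aluminium base plate fixed to the bench, 150 mm along its x, 260 mm along its y, 10 mm thick; origin at the centre of its underside, z up. Turned by up to 0.35 rad. The end stop stands at its +y end; from y = -125 to +20 mm a steel rail 24 mm wide, top 28 mm above the bench, carries the sliding fence. The bench is at z = 0.
- tip_box: The closed pipette tip box, translucent, 66 mm (its x) by 122 mm (its y) by 69 mm high, about 0.25 kg, loose on the plate, lid fixed; origin at the centre of its underside. Its long side lies across the nest (its x within 0.1 rad of the fixture's y). It starts 6 to 15 mm short of the stop, up to 8 mm off the middle line; snug against the stop its origin is at fixture y = +77 mm.
- fence (a joint): Travel of the sliding fence along the fixture's +y, in m: 0 = fully back, 0.080 = end of travel. Its clamping face (110 mm wide, top 55 mm above the bench) is at fixture y = -20 mm + travel, so 0.064 = box snug between fence and stop. Starts at 0 to 0.025. Free, it slides against about 3 N of friction and stays where it is left; locked, it holds against about 30 N.
- cam_lever (a joint): Angle of the cam lever, rad: 0 = free, leaning 0.35 rad from upright towards the fixture's -x; 0.35 = upright; 1.85 = end stop, locked, nearly level (0.07 rad above level) towards the fixture's +x. Starts at 0 to 0.35. It turns against about 6 N at the grip, rising from 1.15 on, where its brake shoe meets the rail, to about 12 N at the stop, and stays where it is left.
- push_face (a point): Centre of the rear face of the fence's upright push plate, 95 mm behind (fixture -y of) the clamping face, 55 mm above the bench. The plate is 60 mm wide (fixture x), 10 mm thick and reaches from the bench plate to 75 mm above the bench. The space behind it is free.
- lever_pivot (a point): Pivot of the cam lever on the fence, axis along the fixture's y, 43.7 mm above the bench, on the fixture's middle line, 35 mm behind the clamping face and 60 mm ahead of the push face. The bearings beside the lever reach 57 mm above the bench and 22 mm to either side of the pivot in fixture x.
- lever_grip (a point): A point on the axis of the lever's black round handle (16 mm diameter), 72 mm from the pivot; the handle runs from 42 to 92 mm from the pivot.
- timer: White bench timer, 42 x 62 x 54 mm, a bystander to the left of the nest; origin at the centre of its underside.
- petri_dish: Closed petri dish, 69 mm diameter, 15 mm high, a bystander to the left of the nest; origin at the centre of its underside.
- squeegee: Print squeegee, 52 x 110 x 20 mm, a bystander to the right of the nest; origin at the centre of its underside.
- stop_face (a point): Centre of the inner face of the fixed end stop, at fixture x = 0, y = +110 mm, 30 mm above the bench. The stop is a block 110 mm wide (x), 14 mm thick, its top 55 mm above the bench.
Not all that is in view belongs to the job. Leave any red look-alike of the tip_box alone.

How it is judged:
By the outcome, as a careful person would: the job done as asked, in the order asked, and still so for the second after the job is handed in, with the robot touching nothing.
It also fails if it takes over 48 s, if anything falls off the work surface, if the arm or the gripper's body presses on something with over 40 N, if the wrist force passes 120 N, or if a joint passes its speed limit or range.

### The arm

A 7-joint arm with a two-finger parallel gripper is mounted at the origin on a cart in front of the work surface, level with it; the furniture and walls round the work are solid. World frame = base frame: x ahead of the robot, y to its left, z up, the work surface at z = 0. Lengths are in m, angles in rad, forces in N, time in s.
With the tool pointing down it reaches from about 0.425 to 0.925 m from the base axis. Payload 6.8 kg.
Tool frame: the origin (TCP) lies at the very end of the fingers, on their centre line; the grasp point (between the pads) lies r.pinch_z behind it (r.pinch_z is the distance from the TCP to the grasp point, in m); z points along the fingers, y is the line along which they close (so a half turn about z gives the same grasp; the last joint's range is limited). The gripper opens to 85 mm and grips with 20 to 120 N. Pads are 22 mm wide; open, the fingers measure 114 mm over their backs; the gripper's body (76 mm by 85 mm) begins 54 mm behind the grasp point. The pads swing forward as they close: fully open they stand 13 mm farther back than shut.
Start: joints at [1.063, 0.477, 0.022, 1.555, -0.011, 1.109, -0.083], TCP at [0.263, -0.622, 0.231] pointing down, gripper open.
Joint ranges: [-2.96, 2.96], [-0.34, 2.1], [-1.41, 1.46], [0.24, 2.44], [-1.37, 4.51], [0.17, 1.92], [-2.96, 2.96]. Speed limits (rad/s): [2.39, 2.39, 3.14, 3.14, 3.14, 3.14, 3.14].

### API

Orientations are given as a rotation vector (axis times angle).
In Python, from bench import status, grab_frame, camera_model, r gives the robot as it stands. The module is installed in compiled form; this text tells all that it offers.
- The arm moves only by the shell command python3 -m creep 'ROWS' [FORCE]. ROWS is text: rows parted by semicolons, each of 7 numbers parted by spaces: the turn, a rotation vector about the tool's x, y, z in rad, then the shift along the tool's x, y, z in mm, then the opening, from -1 (shut) to 1 (fully open). In form: rx ry rz tx ty tz fingers; .... A call has 1 to 10 rows; each row is the pose to reach, as a shift and turn from the pose commanded when the call began, along the tool's axes at that moment; what a row does not reach only later rows make up. A row lasts 1/8 s, in which the tool goes at most 62.5 mm and 10.7 degrees, less where a joint would pass 70% of its speed; a pose out of reach is approached as far as the arm can. A call with a gripper value outside its range is refused whole. The fingers move at their own pace and stop on an object; FORCE is the grip in N (left out, the last holds). Time passes only in rows, so rows that repeat a pose let the fingers close. It gives the time, the measured TCP pose, the force, the opening and the grip force at its end, in the units of the state.
- status.get_obs(): the state, without advancing time (a new reading comes with each control period).
- grab_frame(name): name is "side" or "top"; returns (picture, depth): 420x560x3 uint8, red, green, blue; 420x560 float32, m along the optical axis (not along the pixel's ray), 0 where there is no reading.
- camera_model(name): a dict with "K" (3x3 intrinsics, pixels), "rvec" (rotation vector, rad) and "tvec" (3), from world to camera coordinates, as OpenCV has them. Camera axes: x right, y down, z forward; pixel columns grow to the right and rows downward; lengths in m; the calibration is good to about 2 mm. A picture is of the moment at which its call begins. camera_model takes no time and is no camera call.
- r.hand_in(): hands the job in; it is judged then, once.
The state is a dict: "clock": time; "joints": joint angles; "qvel": joint speeds; "tau": joint torques, N m; "tcp_pos": TCP position; "orientation": TCP orientation; "contact_force": force on the tool from outside, world axes, zero at the start; "moment": the same for the moment, N m; "grip_width": finger opening in m; "gripper_force": force on a finger pad.
Only numpy, scipy, OpenCV 4.12 (cv2) and the standard library are available. Lean on these libraries where they do the work, as an engineer would, in place of code of your own. Each camera call takes 0.05 s, during which the arm holds its last target. There are 200 camera calls.

## Working session

There is one attempt and no reset: what is moved stays moved. The work goes in short steps, Python scripts to look and compute and a shell command to move; the robot and the scene stay as the last step left them, time stands still between calls to the robot, and variables do not carry over. Pictures are saved under pics/ and viewed, at most 10 in all, crops included, and the job is handed in when it is done.

```bash
mkdir -p pics; cat > h.py <<'E'
import numpy as np, cv2
from bench import status, grab_frame, camera_model, r
from scipy.spatial.transform import Rotation as R
def cam(n):
    m=camera_model(n); return np.array(m["K"]),R.from_rotvec(np.ravel(m["rvec"])).as_matrix(),np.ravel(m["tvec"])
def cloud(n,d):
    K,Rm,t=cam(n); v,u=np.mgrid[:d.shape[0],:d.shape[1]]
    p=np.stack([(u-K[0,2])/K[0,0]*d,(v-K[1,2])/K[1,1]*d,d],-1)
    return (p-t)@Rm
def onplane(n,u,v,z):
    K,Rm,t=cam(n); ray=Rm.T@np.linalg.inv(K)@[u,v,1]; c=-Rm.T@t
    return c+ray*(z-c[2])/ray[2]
def proj(n,P):
    K,Rm,t=cam(n); q=(Rm@np.atleast_2d(P).T).T+t; q=q@K.T; return q[:,:2]/q[:,2:]
E
python3 - <<'E'
from h import *
for n in("top","side"):
    p,d=grab_frame(n); np.savez(f"{n}0.npz",p=p,d=d); cv2.imwrite(f"pics/{n}0.png",cv2.resize(p[...,::-1],(800,600)))
    K,Rm,t=cam(n); print(n,K.round(1).tolist(),(-Rm.T@t).round(3),Rm[2].round(2))
o=status.get_obs();print(o["orientation"],o["tcp_pos"],o["clock"],o["contact_force"],r.pinch_z)
E
```

```text
top [[381.8, 0.0, 273.5], [0.0, 381.8, 208.4], [0.0, 0.0, 1.0]] [0.325 0.042 1.141] [ 0.21 -0.01 -0.98]
side [[502.2, 0.0, 285.3], [0.0, 502.2, 208.4], [0.0, 0.0, 1.0]] [0.458 1.082 0.865] [ 0.05 -0.81 -0.58]
[-3.07743307e+00 -6.23618234e-01  6.97507805e-04] [ 0.26253702 -0.62127093  0.23041948] 0.1 [0.59100845 0.1799755  0.86176891] 0.0187
```

View pics/top0.png

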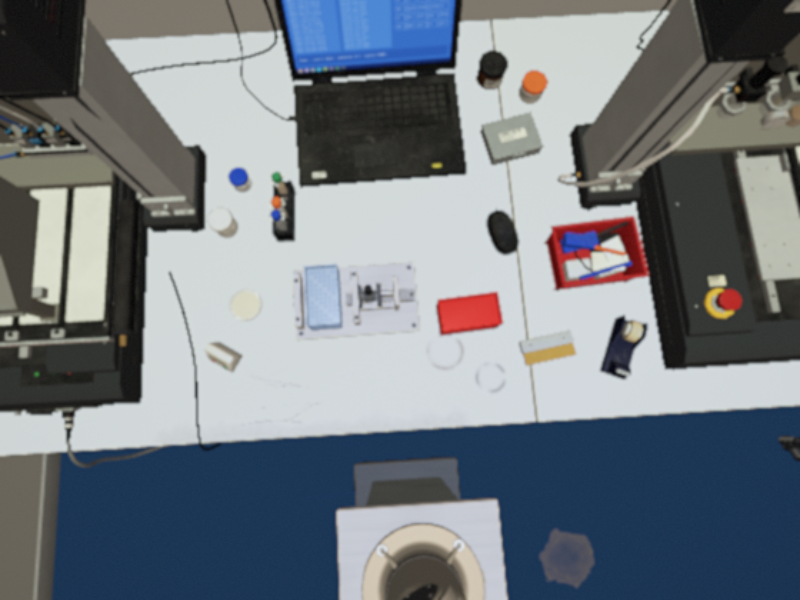

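View pics/side0.png

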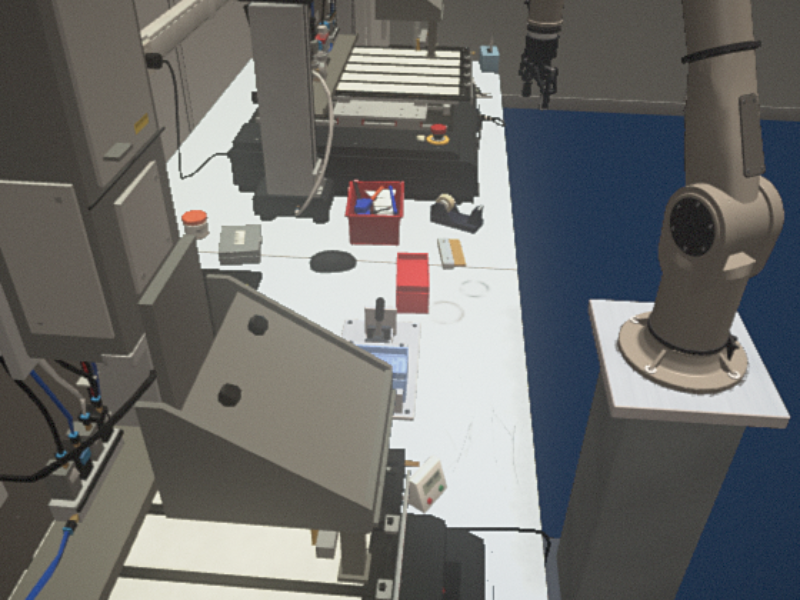

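The top view shows the nest at about (355,300) of 800x600. The stop is on its left (world +y), the blue box is at (323,296) and the fence and lever at (380,292). The red look-alike is behind the fence at (470,312). I'll enlarge that area.

```bash
python3 - <<'E'
from h import *
z=np.load("top0.npz");p,d=z["p"],z["d"]
u0,v0,w,h=195,175,160,80
c=cv2.resize(p[v0:v0+h,u0:u0+w],(800,400),interpolation=cv2.INTER_CUBIC)
cv2.imwrite("pics/crop1.png",c[...,::-1])
P=cloud("top",d)[v0:v0+h,u0:u0+w].reshape(-1,3); 
# tops by height
def rect(lo,hi,xr,yr):
    m=(P[:,2]>lo)&(P[:,2]<hi)&(P[:,0]>xr[0])&(P[:,0]<xr[1])&(P[:,1]>yr[0])&(P[:,1]<yr[1]); q=P[m]
    print(len(q),q.mean(0).round(4),cv2.minAreaRect((q[:,:2]*1000).astype(np.float32)))
a=onplane("top",355*.7,300*.7,.01);print("plate c",a)
np.set_printoptions(suppress=True)
rect(.006,.015,(a[0]-.12,a[0]+.12),(a[1]-.17,a[1]+.17))
rect(.066,.1,(a[0]-.12,a[0]+.12),(a[1]-.0,a[1]+.17))
rect(.05,.1,(a[0]-.12,a[0]+.12),(a[1]-.17,a[1]-.0))
rect(.02,.06,(a[0]-.12,a[0]+.12),(a[1]+.08,a[1]+.17))
r2=onplane("top",470*.7,312*.7,.06);print("red",r2)
m=(P[:,1]<a[1]-.15)&(P[:,2]>.02);print(P[m].min(0),P[m].max(0))
E
```

```text
plate c [0.56550373 0.10104092 0.01      ]
1969 [0.5568 0.0688 0.0102] ((561.3075561523438, 93.10781860351562), (324.6423034667969, 231.78857421875), 87.56336975097656)
998 [0.566  0.164  0.0791] ((567.761962890625, 164.56919860839844), (122.34970092773438, 66.9496078491211), 0.8201071619987488)
343 [0.5645 0.0593 0.0605] ((574.4620971679688, 21.18413543701172), (107.00358581542969, 169.98016357421875), 6.683133125305176)
259 [0.5596 0.2142 0.0493] ((558.4371337890625, 215.8147735595703), (117.8021011352539, 39.31144332885742), 15.101837158203125)
red [ 0.51599403 -0.13173874  0.06      ]
[ 0.47973342 -0.22693456  0.02019245] [ 0.65287594 -0.06706463  0.07594827]
```

View pics/crop1.png

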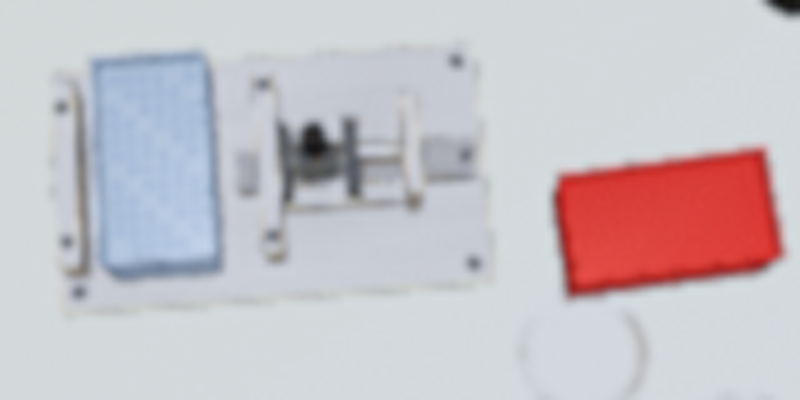

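The crop shows the plate corners at about (53,72), (477,43), (492,285) and (66,315). The fence face plate runs (262,78)-(273,258), the push plate (405,95)-(416,205), and the lever knob is at (314,135).

```bash
python3 - <<'E'
from h import *
np.set_printoptions(suppress=True,precision=4)
def w(c,z): return onplane("top",195+(c[0]+.5)/5-.5,175+(c[1]+.5)/5-.5,z)
# plate corners TL(+x,+y) TR(+x,-y) BR(-x,-y) BL(-x,+y)
C=np.array([w(c,.01)[:2] for c in[(53,72),(477,43),(492,285),(66,315)]])
L=np.array([[.075,.13],[.075,-.13],[-.075,-.13],[-.075,.13]])
cen=C.mean(0); A=L;B=C-cen
th=np.arctan2((A[:,0]*B[:,1]-A[:,1]*B[:,0]).sum(),(A*B).sum())
print("cen",cen,"th",th,"sides",[np.linalg.norm(C[i]-C[i-3]) for i in range(4)])
Rt=np.array([[np.cos(th),-np.sin(th)],[np.sin(th),np.cos(th)]])
print("res",B-A@Rt.T)
F=lambda c,z:(w(c,z)[:2]-cen)@Rt
for n,c,z in[("facefrontTop",(256,78),.055),("facefrontBot",(265,258),.055),("push backT",(418,95),.075),("push backB",(424,203),.075),("stopTL",(60,72),.055),("stop in T",(78,80),.055),("knob",(314,130),.11),("box TL",(92,60),.079),("boxTR",(207,53),.079),("boxBR",(220,265),.079),("boxBL",(103,265),.079)]: print(n,F(c,z)*1000)
P=cloud("top",np.load("top0.npz")["d"]).reshape(-1,3)
f=np.c_[(P[:,:2]-cen)@Rt,P[:,2]]
s=(abs(f[:,0])<.06)&(f[:,1]>-.15)&(f[:,1]<.03)
q=f[s&(f[:,2]>.066)];print((q[np.argsort(q[:,1])]*1000).round(0).astype(int).tolist())
q=f[s&(abs(f[:,0])<.05)&(abs(f[:,0])>.032)&(f[:,2]>.045)&(f[:,2]<.066)];print("face",np.percentile(q[:,1],[2,50,98]),len(q))
sd=cloud("side",np.load("side0.npz")["d"]).reshape(-1,3)
g=np.c_[(sd[:,:2]-cen)@Rt,sd[:,2]]
q=g[(abs(g[:,0])<.06)&(g[:,1]>-.15)&(g[:,1]<.03)&(g[:,2]>.08)];print("side lever",(q[np.argsort(q[:,2])][::6]*1000).round(0).astype(int).tolist())
q=f[(f[:,1]<-.15)&(f[:,1]>-.31)&(abs(f[:,0])<.15)&(f[:,2]>.03)];print("red",q.min(0),q.max(0))
E
```

```text
cen [0.5653 0.0994] th 0.009219544411383184 sides [np.float64(0.26044615065242943), np.float64(0.15030803003613752), np.float64(0.25471701762744825), np.float64(0.15027554848380287)]
res [[ 0.0001  0.0001]
 [ 0.0002 -0.0003]
 [-0.0001  0.0027]
 [-0.0002 -0.0026]]
facefrontTop [50.4775  3.9483]
facefrontBot [-56.8208   4.7445]
push backT [ 28.4569 -89.6051]
push backB [-34.9569 -88.3619]
stopTL [ 62.2182 118.6738]
stop in T [ 56.6172 108.2973]
knob [  3.7109 -29.4572]
box TL [61.3675 96.2214]
boxTR [60.8846 29.9802]
boxBR [-63.085  28.909]
boxBL [-58.4444  94.5663]
[[-13, -89, 72], [25, -89, 72], [23, -89, 70], [-17, -89, 74], [20, -88, 71], [-20, -88, 77], [-23, -88, 75], [14, -88, 70], [15, -88, 78], [-26, -88, 75], [-27, -88, 69], [9, -88, 76], [7, -87, 74], [4, -87, 75], [2, -87, 71], [-2, -87, 75], [-5, -87, 75], [-8, -86, 76], [-11, -86, 75], [28, -86, 75], [-14, -86, 77], [24, -86, 76], [-17, -86, 77], [22, -86, 75], [-20, -86, 75], [18, -85, 76], [-23, -85, 76], [16, -85, 74], [13, -85, 74], [-26, -85, 77], [-28, -85, 73], [10, -85, 74], [7, -85, 76], [4, -84, 73], [2, -84, 71
[... 940 characters left out ...]
 134], [-6, -29, 137], [-9, -29, 134], [-10, -28, 128], [-11, -28, 120], [-10, -27, 102], [3, -27, 135], [0, -26, 136], [-3, -26, 136], [-5, -26, 68], [-5, -26, 133], [-8, -26, 134], [-10, -26, 130], [-9, -25, 112], [-8, -24, 94], [1, -24, 132], [-2, -23, 133], [-6, -23, 139], [-8, -23, 134], [-8, -23, 120]]
face [-0.0061 -0.0005  0.0054] 52
side lever [[-4, -28, 81], [4, -26, 85], [6, -26, 91], [3, -19, 94], [-4, -22, 98], [-7, -22, 101], [3, -19, 103], [6, -25, 108], [-2, -19, 110], [1, -24, 112], [3, -24, 115], [3, -23, 119], [1, -24, 121], [-4, -21, 124], [-4, -21, 127], [4, -34, 130], [-5, -19, 132], [-7, -21, 133], [-4, -27, 135]]
red [-0.0871 -0.3099  0.0305] [ 0.1483 -0.1662  0.0759]
```

```bash
cat >> h.py <<'E'
cen=np.array([.5653,.0994]);th=.0092
c,s=np.cos(th),np.sin(th)
RT=np.array([[c,-s],[s,c]])
def plan(fx,fy,z,yaw=None):
    "target TCP in fixture mm, z mm; yaw: want tool y along fixture x"
    o=status.get_obs();Ro=R.from_rotvec(o["orientation"])
    T=np.r_[cen+RT@[fx/1e3,fy/1e3],z/1e3]
    X=np.array([-s,c,0]);Y=np.array([c,s,0]);Z=np.array([0,0,-1.])
    Rg=R.from_matrix(np.c_[X,Y,Z])
    print("turn",(Ro.inv()*Rg).as_rotvec().round(3),"shift",(Ro.inv().apply(T-o["tcp_pos"])*1000).round(1),"F",np.round(o["contact_force"],1))
def where():
    o=status.get_obs();q=RT.T@(np.array(o["tcp_pos"][:2])-cen)*1000
    print("t",round(o["clock"],2),"fix xy",q.round(1),"z",round(o["tcp_pos"][2]*1e3,1),"F",np.round(o["contact_force"],1))
E
python3 -c "
from h import *
plan(-1,-118,231);where()"
```

```text
turn [-2.00e-03 -1.00e-03 -1.18e+00] shift [ 5.136e+02 -4.372e+02  1.000e-01] F [0.6 0.2 0.9]
t 0.1 fix xy [-309.4 -717.9] z 230.4 F [0.6 0.2 0.9]
```

```bash
python3 -m creep '0 0 -1.18 514 -437 0 -1;0 0 -1.18 514 -437 0 -1;0 0 -1.18 514 -437 0 -1;0 0 -1.18 514 -437 0 -1;0 0 -1.18 514 -437 0 -1;0 0 -1.18 514 -437 0 -1;0 0 -1.18 514 -437 0 -1;0 0 -1.18 514 -437 0 -1;0 0 -1.18 514 -437 0 -1;0 0 -1.18 514 -437 0 -1' 
python3 -m creep '0 0 0 0 0 0 -1;0 0 0 0 0 0 -1'
python3 -c "
from h import *
plan(-1,-118,45);where()"
```

```text
clock: 1.35
tcp_pos: [0.5442, -0.0619, 0.2312]
orientation: [2.212, 2.231, -0.001]
contact_force: [1.7, -1.0, -0.2]
grip_width: -0.0002
gripper_force: 0.0
clock: 1.6
tcp_pos: [0.5434, -0.0638, 0.2308]
orientation: [-2.211, -2.231, 0.002]
contact_force: [0.2, 0.1, -0.4]
grip_width: 0.0001
gripper_force: 0.0
turn [-0.001  0.     0.   ] shift [ 45.1  22.7 185.8] F [ 0.2  0.1 -0.4]
t 1.6 fix xy [ -23.4 -163. ] z 230.8 F [ 0.2  0.1 -0.4]
```

```bash
python3 -m creep '0 0 0 45 23 0 -1;0 0 0 45 23 40 -1;0 0 0 45 23 90 -1;0 0 0 45 23 140 -1;0 0 0 45 23 186 -1;0 0 0 45 23 186 -1;0 0 0 45 23 186 -1' 
python3 - <<'E'
from h import *
where()
for n in("top","side"):
    p,d=grab_frame(n); np.savez(f"{n}1.npz",p=p,d=d)
t=np.load("top1.npz")["p"][175:255,195:355]; s=np.load("side1.npz")["p"][170:310,200:320]
cv2.imwrite("pics/v1.png",np.vstack([cv2.resize(t,(500,250),interpolation=2),cv2.resize(s,(500,350),interpolation=2)])[...,::-1])
E
```

```text
clock: 2.48
tcp_pos: [0.5673, -0.0193, 0.0468]
orientation: [2.212, 2.229, 0.001]
contact_force: [0.8, -0.5, 0.6]
grip_width: 0.0003
gripper_force: 0.0
t 2.48 fix xy [   0.9 -118.7] z 46.8 F [ 0.8 -0.5  0.6]
```

View pics/v1.png

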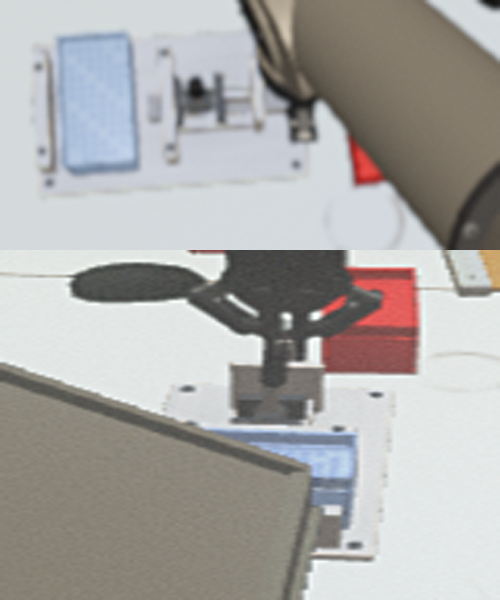

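The gripper, at (275,370), stands behind the push plate, clear of the red box and the lever. Now I push.

```bash
python3 -m creep '0 0 0 8 0 0 -1;0 0 0 12 0 0 -1;0 0 0 16 0 0 -1;0 0 0 20 0 0 -1;0 0 0 24 0 0 -1;0 0 0 28 0 0 -1;0 0 0 32 0 0 -1;0 0 0 36 0 0 -1;0 0 0 40 0 0 -1;0 0 0 44 0 0 -1' 
python3 -m creep '0 0 0 2 0 0 -1;0 0 0 4 0 0 -1;0 0 0 4 0 0 -1'
python3 -c "
from h import *
where()"
```

```text
clock: 3.82
tcp_pos: [0.5659, 0.0259, 0.0453]
orientation: [-2.211, -2.231, 0.0]
contact_force: [-0.4, -3.9, 2.6]
grip_width: -0.0
gripper_force: 2.4
clock: 4.2
tcp_pos: [0.5659, 0.0297, 0.0453]
orientation: [-2.211, -2.231, 0.0]
contact_force: [-0.7, -4.0, 3.2]
grip_width: 0.0001
gripper_force: 1.9
t 4.2 fix xy [ -0.1 -69.7] z 45.3 F [-0.7 -4.   3.2]
```

Pushing at 4 N, sliding along. I'll keep going in small steps until the force rises.

```bash
python3 -m creep '0 0 0 1 0 0 -1;0 0 0 2 0 0 -1;0 0 0 3 0 0 -1;0 0 0 4 0 0 -1;0 0 0 4 0 0 -1' 
python3 -m creep '0 0 0 1 0 0 -1;0 0 0 2 0 0 -1;0 0 0 2 0 0 -1'
python3 -m creep '0 0 0 1 0 0 -1;0 0 0 1 0 0 -1'
python3 -c "
from h import *
where()"
```

```text
clock: 4.82
tcp_pos: [0.5658, 0.0339, 0.0453]
orientation: [-2.211, -2.232, -0.0]
contact_force: [-0.7, -4.2, 2.6]
grip_width: -0.0003
gripper_force: 2.0
clock: 5.2
tcp_pos: [0.5658, 0.0359, 0.0452]
orientation: [-2.211, -2.231, 0.0]
contact_force: [-1.4, -2.9, 3.1]
grip_width: -0.0002
gripper_force: 2.0
clock: 5.45
tcp_pos: [0.5658, 0.0368, 0.0453]
orientation: [-2.211, -2.231, -0.0]
contact_force: [-1.9, -4.3, 3.5]
grip_width: -0.0003
gripper_force: 2.0
t 5.45 fix xy [ -0.  -62.6] z 45.3 F [-1.9 -4.3  3.5]
```

```bash
python3 -m creep '0 0 0 1 0 0 -1;0 0 0 1 0 0 -1'
python3 -m creep '0 0 0 1 0 0 -1;0 0 0 1 0 0 -1'
python3 -m creep '0 0 0 1 0 0 -1;0 0 0 1 0 0 -1'
python3 - <<'E'
from h import *
where()
for n in("top","side"):
    p,d=grab_frame(n); np.savez(f"{n}2.npz",p=p,d=d)
t=np.load("top2.npz")["p"][175:255,195:315]; s=np.load("side2.npz")["p"][220:310,230:310]
cv2.imwrite("pics/v2.png",np.hstack([cv2.resize(t,(480,320),interpolation=2),cv2.resize(s,(284,320),interpolation=2)])[...,::-1])
E
```

```text
clock: 5.7
tcp_pos: [0.5658, 0.0378, 0.0453]
orientation: [-2.211, -2.231, 0.0]
contact_force: [-1.8, -4.6, 2.5]
grip_width: 0.0
gripper_force: 2.0
clock: 5.95
tcp_pos: [0.5658, 0.0387, 0.0453]
orientation: [-2.211, -2.231, 0.0]
contact_force: [-1.2, -4.4, 3.4]
grip_width: 0.0002
gripper_force: 2.0
clock: 6.2
tcp_pos: [0.5658, 0.039, 0.0453]
orientation: [2.212, 2.231, -0.001]
contact_force: [-1.0, -6.3, 3.3]
grip_width: 0.0001
gripper_force: 2.8
t 6.2 fix xy [ -0.1 -60.4] z 45.3 F [-1.  -6.3  3.3]
```

View pics/v2.png

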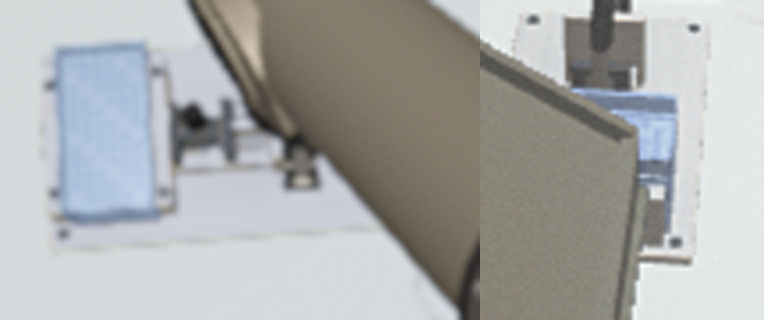

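The box, at (105,130), is now between the fence and the stop, and the force is starting to rise. I'll push on a little to square it.

```bash
python3 -m creep '0 0 0 1 0 0 -1;0 0 0 1 0 0 -1'
python3 -m creep '0 0 0 1 0 0 -1;0 0 0 1 0 0 -1'
python3 -m creep '0 0 0 1 0 0 -1;0 0 0 1 0 0 -1'
```

```text
clock: 6.55
tcp_pos: [0.5658, 0.039, 0.0453]
orientation: [2.212, 2.229, -0.003]
contact_force: [-1.9, -7.2, 4.5]
grip_width: 0.0002
gripper_force: 3.9
clock: 6.8
tcp_pos: [0.5658, 0.0391, 0.0453]
orientation: [2.212, 2.228, -0.004]
contact_force: [-0.7, -9.1, 3.9]
grip_width: -0.0
gripper_force: 5.0
clock: 7.05
tcp_pos: [0.5657, 0.039, 0.0453]
orientation: [2.213, 2.227, -0.006]
contact_force: [-2.5, -12.5, 5.7]
grip_width: 0.0
gripper_force: 6.0
```

Snug: a hard stop at 12 N. Next I back off, rise and go to the robot's side of the lever.

```bash
python3 -m creep '0 0 0 -24 0 0 -1;0 0 0 -24 0 0 -1;0 0 0 -24 0 -50 -1;0 0 0 -24 0 -110 -1;0 0 0 -24 0 -155 -1;0 0 0 -24 0 -155 -1'
python3 -c "
from h import *
plan(-45,9,112);where()"
```

```text
clock: 7.8
tcp_pos: [0.5688, 0.0216, 0.2045]
orientation: [2.206, 2.23, 0.012]
contact_force: [-0.7, 1.0, -1.0]
grip_width: 0.0001
gripper_force: 0.0
turn [ 0.009 -0.002  0.002] shift [ 86.8 -48.5  92.2] F [-0.7  1.  -1. ]
t 7.8 fix xy [  2.8 -77.8] z 204.5 F [-0.7  1.  -1. ]
```

```bash
python3 -m creep '0 0 0 0 -48 0 -1;0 0 0 50 -48 0 -1;0 0 0 90 -48 0 -1;0 0 0 90 -48 0 -1;0 0 0 90 -48 50 -1;0 0 0 90 -48 92 -1;0 0 0 90 -48 92 -1;0 0 0 90 -48 92 -1'
python3 - <<'E'
from h import *
plan(-45,9,112);where()
for n in("top","side"):
    p,d=grab_frame(n); np.savez(f"{n}3.npz",p=p,d=d)
t=np.load("top3.npz")["p"][175:255,195:315]; s=np.load("side3.npz")["p"][190:310,220:320]
cv2.imwrite("pics/v3.png",np.hstack([cv2.resize(t,(480,320),interpolation=2),cv2.resize(s,(267,320),interpolation=2)])[...,::-1])
E
```

```text
clock: 8.8
tcp_pos: [0.5178, 0.1086, 0.1091]
orientation: [2.211, 2.231, 0.002]
contact_force: [0.4, -0.4, 0.6]
grip_width: -0.0001
gripper_force: 0.0
turn [ 0.001 -0.001 -0.   ] shift [-0.7  2.4 -2.9] F [ 0.4 -0.4  0.6]
t 8.8 fix xy [-47.4   9.7] z 109.1 F [ 0.4 -0.4  0.6]
```

View pics/v3.png

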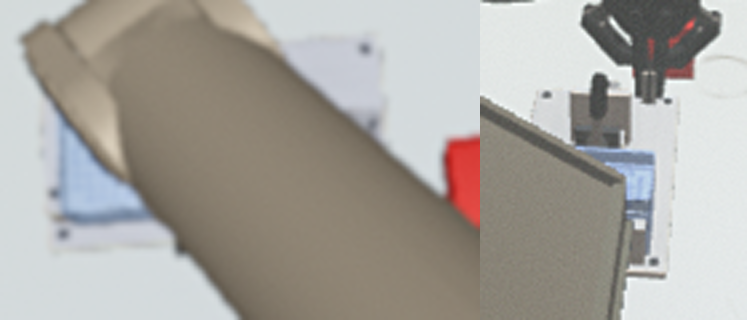

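In the side view the finger, at (648,88), stands on the robot's side of the upright lever, at (600,95), lined up with it. Now I push it over along the arc.

```bash
python3 -m creep '0 0 0 0 12 -3 -1;0 0 0 0 20 -3 -1;0 0 0 0 28 -3 -1;0 0 0 0 36 -3 -1;0 0 0 0 44 -3 -1;0 0 0 0 52 -2 -1;0 0 0 0 60 0 -1;0 0 0 0 67 3 -1;0 0 0 0 74 6 -1;0 0 0 0 80 10 -1'
python3 -c "
from h import *
where();plan(44,9,87)"
```

```text
clock: 10.15
tcp_pos: [0.5976, 0.1092, 0.0985]
orientation: [-2.211, -2.231, 0.0]
contact_force: [-3.8, 0.7, 5.7]
grip_width: -0.0002
gripper_force: 3.3
t 10.15 fix xy [32.4  9.5] z 98.5 F [-3.8  0.7  5.7]
turn [-0. -0. -0.] shift [-0.5 11.6 11.5] F [-3.8  0.7  5.7]
```

```bash
python3 -m creep '0 0 0 0 6 5 -1;0 0 0 0 12 11 -1;0 0 0 0 15 16 -1;0 0 0 0 18 21 -1;0 0 0 0 20 26 -1;0 0 0 0 22 31 -1;0 0 0 0 24 36 -1;0 0 0 0 25 40 -1;0 0 0 0 25 42 -1;0 0 0 0 25 42 -1'
python3 -c "
from h import *
where()"
```

```text
clock: 11.4
tcp_pos: [0.6257, 0.1097, 0.0583]
orientation: [2.209, 2.228, 0.008]
contact_force: [1.6, -0.9, 10.2]
grip_width: -0.0001
gripper_force: 4.6
t 11.4 fix xy [60.5  9.7] z 58.3 F [ 1.6 -0.9 10.2]
```

```bash
python3 -m creep '0 0 0 0 0 2 -1;0 0 0 0 0 2 -1;0 0 0 0 0 2 -1'
python3 -m creep '0 0 0 0 0 2 -1;0 0 0 0 0 2 -1'
python3 -m creep '0 0 0 0 0 2 -1;0 0 0 0 0 2 -1'
python3 -m creep '0 0 0 0 0 2 -1;0 0 0 0 0 2 -1'
```

```text
clock: 11.78
tcp_pos: [0.6261, 0.1096, 0.0566]
orientation: [2.209, 2.228, 0.009]
contact_force: [1.1, -0.6, 11.4]
grip_width: 0.0002
gripper_force: 5.2
clock: 12.02
tcp_pos: [0.6263, 0.1097, 0.0555]
orientation: [2.209, 2.227, 0.01]
contact_force: [-0.4, -0.5, 16.3]
grip_width: 0.0003
gripper_force: 8.4
clock: 12.28
tcp_pos: [0.6265, 0.1097, 0.0551]
orientation: [2.209, 2.227, 0.01]
contact_force: [-5.3, -2.7, 29.2]
grip_width: 0.0002
gripper_force: 14.7
clock: 12.52
tcp_pos: [0.6267, 0.1098, 0.0547]
orientation: [2.208, 2.226, 0.01]
contact_force: [-9.5, -3.7, 41.0]
grip_width: 0.0
gripper_force: 21.0
```

Hard end stop reached: 41 N with no further travel. I'll retreat and check.

```bash
python3 -m creep '0 0 0 0 0 -30 -1;0 0 0 0 0 -90 -1;0 0 0 0 0 -150 -1;0 0 0 -60 0 -200 -1;0 0 0 -120 0 -200 -1;0 0 0 -180 0 -200 -1;0 0 0 -240 0 -200 -1;0 0 0 -300 0 -200 -1;0 0 0 -330 0 -200 -1;0 0 0 -330 0 -200 -1'
python3 - <<'E'
from h import *
where()
for n in("top","side"):
    p,d=grab_frame(n); np.savez(f"{n}4.npz",p=p,d=d)
T=np.load("top4.npz");t=T["p"][165:265,140:300]; s=np.load("side4.npz")["p"][190:310,220:320]
cv2.imwrite("pics/v4.png",np.hstack([cv2.resize(t,(512,320),interpolation=2),cv2.resize(s,(267,320),interpolation=2)])[...,::-1])
P=cloud("top",T["d"]).reshape(-1,3);f=np.c_[(P[:,:2]-cen)@RT,P[:,2]]*1000
q=f[(abs(f[:,0]+2)<70)&(f[:,1]>30)&(f[:,1]<125)&(f[:,2]>70)&(f[:,2]<90)];print("box",q.mean(0),cv2.minAreaRect(q[:,:2].astype(np.float32)))
q=f[(f[:,0]>24)&(f[:,0]<110)&(abs(f[:,1]-9)<9)&(f[:,2]>35)];print("lever",q.mean(0),q.min(0),q.max(0),np.polyfit(q[:,0],q[:,2],1))
E
```

```text
clock: 13.78
tcp_pos: [0.6247, -0.2259, 0.2476]
orientation: [2.218, 2.223, -0.002]
contact_force: [-0.5, 1.0, -0.6]
grip_width: -0.0
gripper_force: 0.0
t 13.78 fix xy [  56.4 -325.8] z 247.6 F [-0.5  1.  -0.6]
box [ 2.10577795 77.79408186 78.93582495] ((3.021099090576172, 77.85859680175781), (122.81415557861328, 66.41898345947266), 0.5479750633239746)
lever [59.40286881  9.92202677 53.83755861] [24.71717145  2.4723653  45.07842846] [93.29372028 17.98077316 60.52411692] [ 0.07485366 49.39103674]
```

View pics/v4.png

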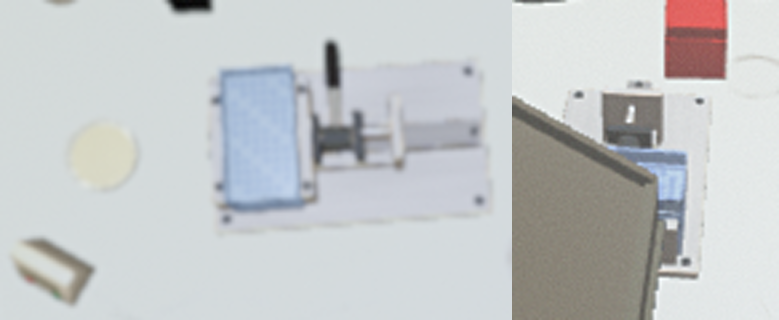

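The lever lies flat towards +x at (332,80), with a slope of 0.075 rad, so it is at its end stop. The box, at (260,135), is snug at fixture y = 77.8 mm and upright, and the other things are in place.

```bash
python3 -c "
from bench import r
print(r.hand_in())"
```

```text
the job is handed in; nothing more can be done
None
```

The box is clamped snug and upright against the end stop, the cam lever is fully over and locked, nothing else was disturbed, and I handed the job in at about 14 s on the robot's clock.

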